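# Clear the valve and draw out the guide shaft

### The job

A valve has been left standing on the rig between the two V rests, where the shaft has to come out: lift it away and stand it upright on the floor of the open parts tray. Only then draw the long shaft out of its tube, regrasping as needed, until its end is a good centimetre clear of the tube and the shaft lies free in both V rests, in line with the tube. Leave everything else on the bench where it is.

Things in the scene. Friction and masses are not known exactly. Their poses are not given: they have to be found in the camera images.
- rig: Fixed rig; origin under its plywood base plate (80 mm wide in x, 12 mm thick, y = -240 to +360 mm), straight below the mouth of its tube. y points the way the shaft comes out, z up. Fingers gripping the shaft cannot pass a V rest, and the free span from mouth to first rest is y = 0 to 127 mm: several strokes are needed.
- mouth (a point): Centre of the tube's open mouth, 72 mm above the rig's origin. Grey horizontal tube, 44 mm outside, 24 mm bore, running 240 mm back from here along the rig's -y; two dark clamps round it, 100 mm high.
- rest1 (a point): First black V rest, 135 mm from the mouth: 50 mm wide in x, 16 mm thick in y, 76 mm high. The point is where the axis of a shaft lying in its groove passes, 70 mm above the rig's origin. Axes as the rig's.
- rest2 (a point): Second V rest, alike, 285 mm from the mouth.
- shaft_mid (a point): Middle of the loose steel-coloured shaft, 20 mm diameter, 340 mm long, about 0.3 kg; on its axis. Its y axis runs along the shaft towards the exposed end (its x and z axes turn as it rolls). At the start about half of it is in the tube and the exposed end lies just past the first V rest; it slides easily.
- shaft_tip (a point): Centre of the shaft's exposed end face.
- shaft_tail (a point): Centre of the shaft's other end face, hidden in the tube at the start.
- valve_mid (a point): Centre (half-way up, 50 mm above its underside) of the valve that stands between the two V rests: grey metal body 44 x 50 x 52 mm high with, on top of it, a black coil 36 x 36 mm from 52 to 98 mm above its underside; a short brass port sticks out 12 mm on its -x side, 24 mm up. z points up. About 0.35 kg.
- valve_coil (a point): Centre of the valve's black coil, 26 mm above valve_mid: 36 mm wide in the valve's x and in its y, a good place to grip.
- tray: Fixed open grey parts tray, 150 mm (x) x 190 mm (y) outside, walls 4 mm thick and 35 mm high, floor 4 mm thick. Origin under its centre. It may be on the left or right of the far row, where a fixed switch box (150 x 170 mm, 66 mm high, with six knobs on top) has the other place.
- spare: a second valve of the same kind, lying on its side on the bench; not part of the job
- elbow: brass elbow fitting, about 50 x 30 x 44 mm, on the bench
- rotary: rotary switch standing on its black 40 mm knob, 50 mm high
- pushbutton: black push button 36 mm across, standing on its head, 48 mm high, between the tray and the switch box
- driver: screwdriver lying on the bench to the right of the rig
- fitting: brass fitting, 24 mm across, 26 mm high, standing in the tray's corner, about 45 mm along +x and 65 mm along +y from the tray's centre
There are look-alikes about, which are no part of the job. What is shaped like the part that bears valve_mid but green, orange or red is not meant.

How it is judged:
By the outcome, as a careful person would: the job done as asked, in the order asked, and still so for the second after the job is handed in, with the robot touching nothing.
It also fails if it takes over 64 s, if anything falls off the work surface, if the arm or the gripper's body presses on something with over 40 N, if the wrist force passes 120 N, or if a joint passes its speed limit or range.

### The arm

A 6-joint arm with a two-finger parallel gripper is mounted at the origin on the work surface. World frame = base frame: x ahead of the robot, y to its left, z up, the work surface at z = 0. Lengths are in m, angles in rad, forces in N, time in s.
With the tool pointing down it reaches from about 0.275 to 0.975 m from the base axis. Payload 8.4 kg.
Tool frame: the origin (TCP) lies on the centre line of the jaws, within the pads' length; the fingertips stand 19 mm ahead of it and the grasp point (between the pads) is the TCP (tip_extent is the distance from the TCP to the fingertips, in m); z points along the fingers, y is the direction in which the jaws open and shut (so a half turn about z gives the same grasp; the last joint's range is limited). The gripper opens to 92 mm and grips with 3 to 60 N. Pads are 20 mm wide; open, the fingers measure 128 mm over their backs; the gripper's body (75 mm by 189 mm) begins 69 mm behind the grasp point.
Start: joints at [1.191, 0.353, 1.633, -0, 1.155, -0.002], TCP at [0.231, 0.581, 0.234] pointing down, gripper open.
Joint ranges: [-2.63, 2.63], [-0.92, 2.1], [0.06, 2.66], [-1.3, 4.44], [0, 2.69], [-3.02, 3.02]. Speed limits (rad/s): [2.22, 2.22, 2.79, 3.14, 3.14, 3.14].

### API

Orientations are given as a unit quaternion [x, y, z, w].
In Python, from bench import * gives the robot as it stands.
- The arm moves only by the shell command python3 -m inch 'ROWS' [OPENING] [FORCE]. ROWS is a JSON object of lists of equal length, an entry for each row: "dp": the shift along the tool's x, y, z in m, a list of three; "rot": the turn, a rotation vector about the tool's x, y, z in degrees, a list of three. In form: {"dp": [[tx, ty, tz], ...], "rot": [[ax, ay, az], ...]}. A call has 1 to 20 rows; each row shifts and turns the commanded pose from where the row before left it, along the tool's axes as they then stand; what a row does not reach is not made up. A row lasts 1/12 s, in which the tool goes at most 41.7 mm and 7.16 degrees, less where a joint would pass 70% of its speed; a pose out of reach is approached as far as the arm can. A call is refused whole if a number of a shift passes 0.0417 or a number of a turn 7.16, either way. A call with a gripper value outside its range is refused whole. OPENING is the opening, from -1 (shut) to 1 (fully open), set as the call begins (- or left out, the last holds). The fingers move at their own pace and stop on an object; FORCE is the grip in N (left out, the last holds). Time passes only in rows, so rows that do not move let the fingers close. It gives the time, the measured TCP pose, the force and the opening at its end, in the units of the state.
- read_state(): the state, without advancing time (a new reading comes with each control period).
- grab_frame(name): name is "side" or "top"; returns a dict with "img" (400x640x3 uint8, blue, green, red), "K" (3x3 intrinsics, pixels), "world_from_camera" (4x4, takes a point from camera to world coordinates). Camera axes: x right, y down, z forward; pixel columns grow to the right and rows downward; lengths in m; the calibration is good to about 2 mm. A picture is of the moment at which its call begins. There is no depth.
- finish_job(): hands the job in, once; it reports no verdict.
The state is a dict: "clock": time; "joint_pos": joint angles; "qd": joint speeds; "joint_efforts": joint torques, N m; "tcp_pos": TCP position; "eef_rot": TCP orientation; "force": force on the tool from outside, world axes, zero at the start; "moment": the same for the moment, N m; "width": opening from 0.0 (shut) to 1.0 (fully open).
Only numpy, scipy, OpenCV 4.12 (cv2) and the standard library are available. Lean on these libraries where they do the work, as an engineer would, in place of code of your own. Each camera call takes 0.05 s, during which the arm holds its last target.

## Working session

There is one attempt and no reset: what is moved stays moved. The work goes in short steps, Python scripts to look and compute and a shell command to move; the robot and the scene stay as the last step left them, time stands still between calls to the robot, and variables do not carry over. Pictures are saved under pics/ and viewed, and the job is handed in when it is done.

```bash
mkdir -p pics; ls
python3 - <<'E'
from bench import *
import cv2
print(read_state())
for n in("side","top"):
    f=grab_frame(n); cv2.imwrite(f"pics/{n}0.png",f["img"]); print(n,f["K"],f["world_from_camera"])
E
```

```text
pics
{'clock': 0.0, 'joint_pos': array([ 1.19057440e+00,  3.53630414e-01,  1.63414390e+00, -1.44828669e-05,
        1.15520373e+00, -2.37799087e-03]), 'qd': array([-0.00058659,  0.00063489,  0.00039749, -0.00184149, -0.00044637,
        0.00035457]), 'joint_efforts': array([-5.13591076e-04, -5.93854094e+01, -3.34210074e+01,  6.98413909e-02,
        2.36001617e-02, -1.17557365e-04]), 'tcp_pos': array([0.23038698, 0.58047251, 0.23287058]), 'eef_rot': array([ 1.87797231e-01,  9.82207575e-01, -6.81317572e-04, -1.25203499e-04]), 'force': array([-0.27890738, -0.06926512,  0.41691916]), 'moment': array([-0.0024385 ,  0.0142584 ,  0.00819117]), 'width': 0.99835467039657}
side [[401.63885243   0.         321.74042673]
 [  0.         401.63885243 205.60277213]
 [  0.           0.           1.        ]] [[ 0.67087041 -0.48938987  0.55716285 -0.18105285]
 [-0.74154406 -0.43589246  0.51000997 -0.6733211 ]
 [-0.00673063 -0.7553114  -0.65533151  0.8711283 ]
 [ 0.          0.          0.          1.        ]]
top [[370.9310313    0.         312.76983779]
 [  0.         370.9310313  192.64161987]
 [  0.           0.           1.        ]] [[-3.40888534e-02 -9.77483665e-01  2.08239370e-01  2.87503421e-01]
 [-9.99394115e-01  3.48044672e-02 -2.27628841e-04 -1.30076713e-02]
 [-7.02515684e-03 -2.08120960e-01 -9.78077867e-01  1.14471302e+00]
 [ 0.00000000e+00  0.00000000e+00  0.00000000e+00  1.00000000e+00]]
```

View pics/side0.png

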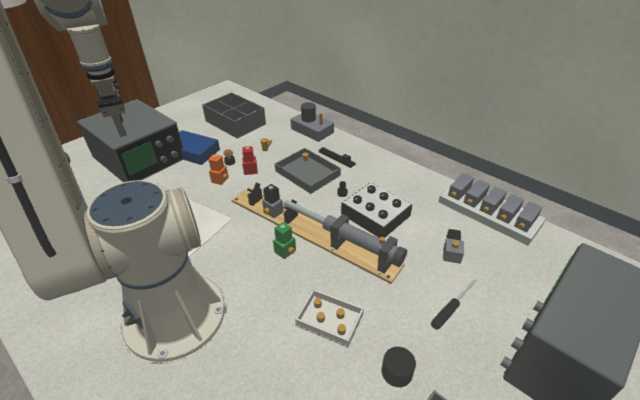

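View pics/top0.png

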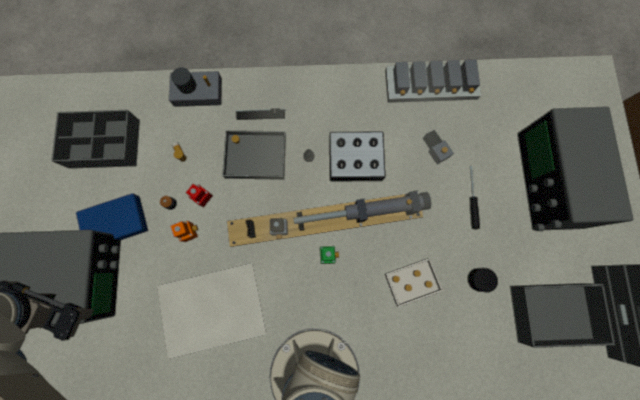

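The top view shows the rig at about (330,218), with the tube mouth near (347,212), the valve at (278,226) and the tray at (254,155). I'll enlarge these next.

Run:
```python
import cv2
t=cv2.imread("pics/top0.png"); s=cv2.imread("pics/side0.png")
a=t[180:260,215:375]; cv2.imwrite("pics/c1.png",cv2.resize(a,None,fx=5,fy=5,interpolation=cv2.INTER_CUBIC))
a=s[150:270,225:385]; cv2.imwrite("pics/c2.png",cv2.resize(a,None,fx=5,fy=5,interpolation=cv2.INTER_CUBIC))
a=t[120:190,210:330]; cv2.imwrite("pics/c3.png",cv2.resize(a,None,fx=6,fy=6,interpolation=cv2.INTER_CUBIC))
```

```text
(no output)
```

View pics/c1.png

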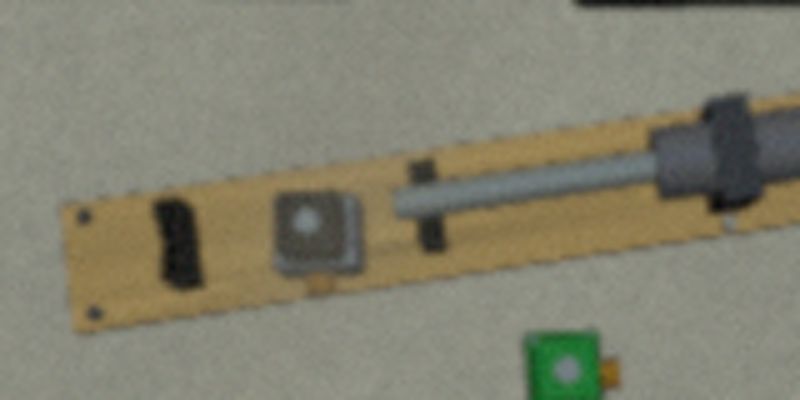

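View pics/c2.png

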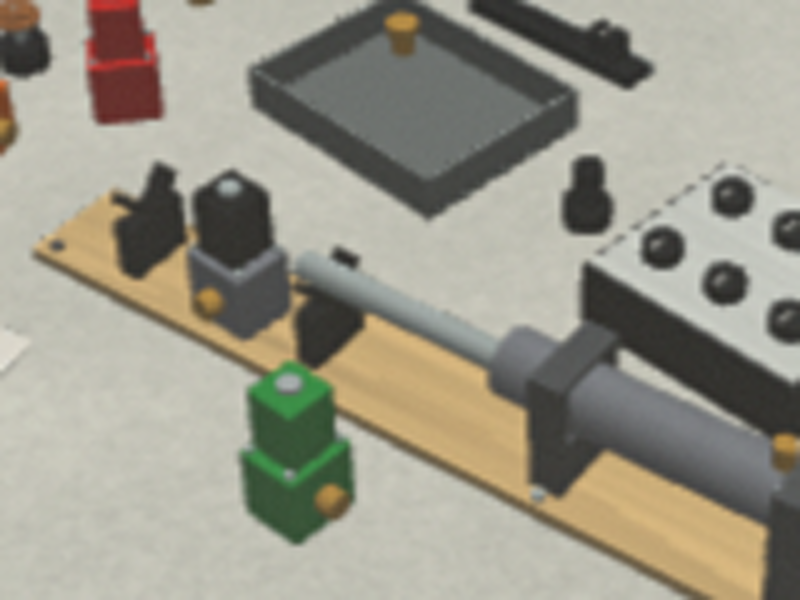

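View pics/c3.png

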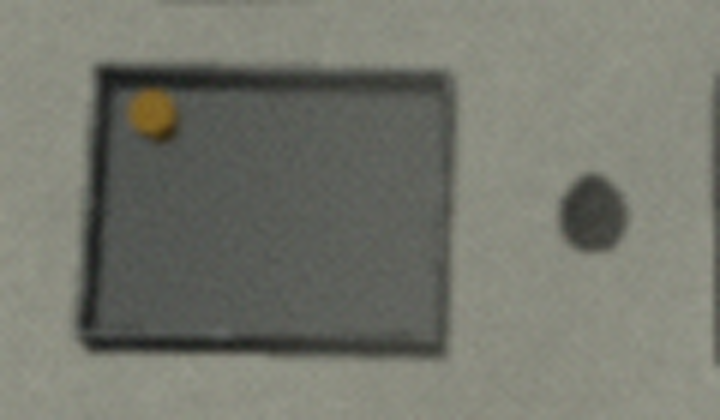

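The valve I want is the grey one with the black coil at top (278,226) / side (272,200), standing between the two black V rests. I rule out the green (329,254), orange (184,230) and red (198,194) ones by colour. The grey spare at (438,147) is lying on its side off the rig. The crops confirm this.

```bash
cat > h.py <<'E'
import numpy as np, cv2
from scipy.spatial.transform import Rotation as R
def ray(f,uv):
    T=f["world_from_camera"]; d=T[:3,:3]@np.linalg.inv(f["K"])@np.array([uv[0],uv[1],1.]); return T[:3,3],d
def plane(f,uv,z):
    o,d=ray(f,uv); return o+d*(z-o[2])/d[2]
def proj(f,p):
    T=f["world_from_camera"]; c=T[:3,:3].T@(np.asarray(p)-T[:3,3]); q=f["K"]@c; return q[:2]/q[2]
def tri(f1,u1,f2,u2):
    o1,d1=ray(f1,u1);o2,d2=ray(f2,u2); d1=d1/np.linalg.norm(d1);d2=d2/np.linalg.norm(d2)
    s=np.linalg.lstsq(np.c_[d1,-d2],o2-o1,rcond=None)[0]; a=o1+s[0]*d1;b=o2+s[1]*d2
    return (a+b)/2,np.linalg.norm(a-b)
E
python3 - <<'E'
from bench import *
from h import *
f=grab_frame("top");g=grab_frame("side")
im=f["img"];hsv=cv2.cvtColor(cv2.GaussianBlur(im,(3,3),0),cv2.COLOR_BGR2HSV)
m=cv2.inRange(hsv,(10,60,110),(28,255,255)); m[:180]=0;m[260:]=0;m[:,:215]=0;m[:,440:]=0
m=cv2.morphologyEx(m,cv2.MORPH_OPEN,np.ones((2,2)))
n,l,st,c=cv2.connectedComponentsWithStats(m)
print(st[st[:,4]>20])
keep=np.isin(l,[i for i in range(1,n) if st[i,4]>60])
ys,xs=np.nonzero(keep)
P=np.array([plane(f,(x,y),.012)[:2] for x,y in zip(xs,ys)],dtype=np.float32)
r=cv2.minAreaRect(P);print("plate",r,cv2.boxPoints(r))
# tray floor / rim corners
for u in [(98,68),(452,72),(445,352),(85,347)]:
    print("rim",plane(f,(210+u[0]/6,120+u[1]/6),.035))
# valve coil top: crop corners
for u in [(277,195),(348,193),(345,268),(277,270)]:
    print("coil",plane(f,(215+u[0]/5,180+u[1]/5),.110))
print("stud",plane(f,(215+306/5,180+221/5),.112), tri(f,(276.2,224.2),g,(225+229/5,150+187/5)))
E
```

```text
[[     0      0    640    400 253123]
 [   366    195     39      8    102]
 [   228    203    133     45   2341]
 [   363    213     47     15    367]
 [   413    212     11      8     43]]
plate ((0.4394615888595581, -0.027513980865478516), (0.08163318037986755, 0.5541004538536072), 6.75662088394165) [[ 0.36633292  0.24280992]
 [ 0.431524   -0.30744222]
 [ 0.5125903  -0.29783788]
 [ 0.44739917  0.25241426]]
rim [0.73248029 0.25428272 0.035     ]
rim [0.72333356 0.06697367 0.035     ]
rim [0.57096409 0.07342405 0.035     ]
rim [0.58027169 0.25878354 0.035     ]
coil [0.43631004 0.10839843 0.11      ]
coil [0.43604168 0.06845204 0.11      ]
coil [0.39397152 0.07089513 0.11      ]
coil [0.39417751 0.10883276 0.11      ]
stud [0.42079619 0.09208382 0.112     ] (array([0.42223374, 0.09100538, 0.11216174]), np.float64(0.0036047614299617764))
```

```bash
cat >> h.py <<'E'
def sim(p,q,dp,rot):
    p=np.array(p,float);r=R.from_quat(q)
    for a,b in zip(dp,rot):
        p=p+r.apply(a); r=r*R.from_rotvec(np.radians(b))
    return p,r
def show(p,r):
    M=r.as_matrix(); print("p",np.round(p,4),"tool z",np.round(M[:,2],3),"y-angle",round(float(np.degrees(np.arctan2(M[1,1],M[0,1]))),2))
def totool(r,d): return r.inv().apply(d)
E
python3 - <<'E'
from bench import *
from h import *
s=read_state()
dp=[[-.031+.0005*i,-.010,0] for i in range(20)]; rot=[[0,0,3.08]]*20
p,r=sim(s["tcp_pos"],s["eef_rot"],[[0,0,-.03]]*2+dp,[[0,0,0]]*2+rot); show(p,r)
print(totool(r,np.array([.420,.091,p[2]])-p))
E
```

```text
p [0.4115 0.0833 0.2935] tool z [-0.    -0.001 -1.   ] y-angle 6.76
[ 6.59557528e-03  9.37247122e-03 -9.39840300e-06]
```

```bash
python3 -m inch '{"dp":[[0,0,-0.03],[0,0,-0.03]],"rot":[[0,0,0],[0,0,0]]}' 1
python3 -m inch '{"dp":[[-0.031,-0.01,0],[-0.0305,-0.01,0],[-0.03,-0.01,0],[-0.0295,-0.01,0],[-0.029,-0.01,0],[-0.0285,-0.01,0],[-0.028,-0.01,0],[-0.0275,-0.01,0],[-0.027,-0.01,0],[-0.0265,-0.01,0],[-0.026,-0.009,0],[-0.0255,-0.009,0],[-0.025,-0.009,0],[-0.0245,-0.009,0],[-0.024,-0.009,0],[-0.0235,-0.009,0],[-0.023,-0.009,0],[-0.0225,-0.009,0],[-0.022,-0.009,0],[-0.018,-0.009,0]],"rot":[[0,0,3.08],[0,0,3.08],[0,0,3.08],[0,0,3.08],[0,0,3.08],[0,0,3.08],[0,0,3.08],[0,0,3.08],[0,0,3.08],[0,0,3.08],[0,0,3.08],[0,0,3.08],[0,0,3.08],[0,0,3.08],[0,0,3.08],[0,0,3.08],[0,0,3.08],[0,0,3.08],[0,0,3.08],[0,0,3.08]]}'
python3 - <<'E'
from bench import *
from h import *
s=read_state();r=R.from_quat(s["eef_rot"]);show(s["tcp_pos"],r);print(totool(r,np.array([.420,.091,.086])-s["tcp_pos"]))
f=grab_frame("side");cv2.imwrite("pics/s1.png",cv2.resize(f["img"][60:270,200:420],None,fx=3.5,fy=2.8,interpolation=cv2.INTER_CUBIC))
f=grab_frame("top");cv2.imwrite("pics/t1.png",f["img"])
E
```

```text
clock: 0.37
tcp_pos: [0.23, 0.5796, 0.2922]
eef_rot: [0.188, 0.982, -0.002, -0.0]
force: [1.2, 0.4, 1.5]
width: 0.999
clock: 2.03
tcp_pos: [0.4198, 0.0895, 0.2935]
eef_rot: [0.665, 0.746, -0.0, 0.0]
force: [-0.1, 0.9, 0.5]
width: 1.004
p [0.4198 0.0895 0.2935] tool z [ 0. -0. -1.] y-angle 6.58
[0.0015045  0.0004087  0.20752489]
```

View pics/s1.png

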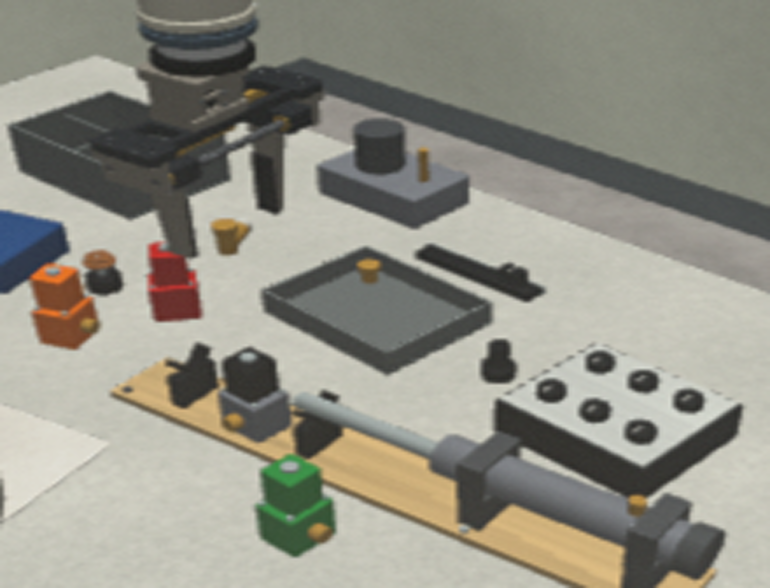

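The gripper is above the valve with its jaws along rig x. The fingers come down either side of the coil, clear of the green valve.

```bash
python3 -m inch '{"dp":[[0.0015,0,0.03],[0,0,0.035],[0,0,0.035],[0,0,0.035],[0,0,0.03],[0,0,0.02],[0,0,0.015],[0,0,0.0075],[0,0,0]],"rot":[[0,0,0],[0,0,0],[0,0,0],[0,0,0],[0,0,0],[0,0,0],[0,0,0],[0,0,0],[0,0,0]]}'
python3 - <<'E'
from bench import *
from h import *
for n in("side","top"):
    f=grab_frame(n);b=f["img"][130:270,200:360] if n=="side" else f["img"][170:270,215:345]
    cv2.imwrite(f"pics/{n}2.png",cv2.resize(b,None,fx=4,fy=4,interpolation=cv2.INTER_CUBIC))
E
```

```text
clock: 2.88
tcp_pos: [0.419, 0.0928, 0.0847]
eef_rot: [0.664, 0.748, -0.001, -0.001]
force: [-0.3, -0.5, 0.5]
width: 0.999
```

View pics/side2.png

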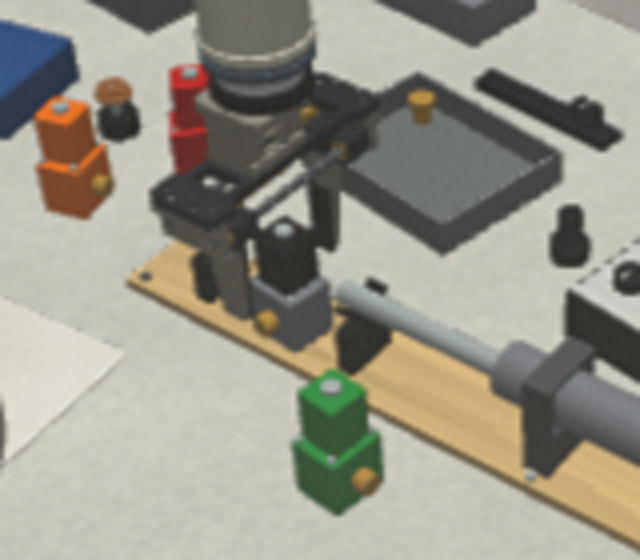

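View pics/top2.png

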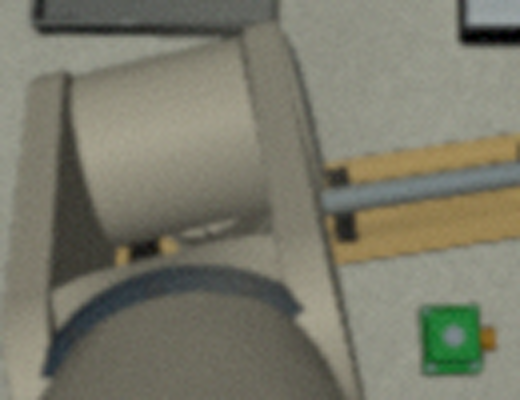

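Run:
```python
from bench import *
from h import *
f=grab_frame("side");s=read_state()
for z in (.0847,.11):
  u=proj(f,[*s["tcp_pos"][:2],z]); print((u-[200,130])*4)
for u in [(261,236),(285,246),(316,238),(287,218)]: # coil top corners approx
  pass
print("stud",plane(f,(200+284/4,130+229/4),.112))
```

```text
[280.85325236 257.86154513]
[277.83978272 232.19245361]
stud [0.42477801 0.09026708 0.112     ]
```

```bash
python3 -m inch '{"dp":[[-0.002,0.004,0]],"rot":[[0,0,0]]}'
python3 -m inch '{"dp":[[0,0,0],[0,0,0],[0,0,0],[0,0,0],[0,0,0],[0,0,0]],"rot":[[0,0,0],[0,0,0],[0,0,0],[0,0,0],[0,0,0],[0,0,0]]}' -1 30
```

```text
clock: 3.12
tcp_pos: [0.4243, 0.0913, 0.087]
eef_rot: [0.664, 0.748, 0.0, 0.0]
force: [-0.1, -0.6, 1.3]
width: 0.999
clock: 3.62
tcp_pos: [0.424, 0.0909, 0.0862]
eef_rot: [0.664, 0.747, 0.0, 0.0]
force: [-0.8, -0.9, -0.1]
width: 0.587
```

```bash
python3 -m inch '{"dp":[[0,0,0],[0,0,0],[0,0,0],[0,0,0]],"rot":[[0,0,0],[0,0,0],[0,0,0],[0,0,0]]}'
```

```text
clock: 3.95
tcp_pos: [0.4238, 0.0909, 0.086]
eef_rot: [0.664, 0.748, -0.0, -0.0]
force: [-0.7, -0.0, -1.5]
width: 0.404
```

```bash
python3 -m inch '{"dp":[[0,0,0],[0,0,0],[0,0,0],[0,0,-0.003],[0,0,-0.007],[0,0,-0.012],[0,0,-0.02],[0,0,-0.02],[0,0,-0.02],[0,0,-0.01],[0,0,0]],"rot":[[0,0,0],[0,0,0],[0,0,0],[0,0,0],[0,0,0],[0,0,0],[0,0,0],[0,0,0],[0,0,0],[0,0,0],[0,0,0]]}'
python3 - <<'E'
from bench import *
from h import *
s=read_state();r=R.from_quat(s["eef_rot"]);show(s["tcp_pos"],r);print(totool(r,np.array([.645,.150,.083])-s["tcp_pos"]))
f=grab_frame("side");b=f["img"][110:250,200:360]
cv2.imwrite("pics/side3.png",cv2.resize(b,None,fx=4,fy=4,interpolation=cv2.INTER_CUBIC))
E
```

```text
clock: 4.87
tcp_pos: [0.4254, 0.0913, 0.1803]
eef_rot: [0.664, 0.748, 0.002, 0.001]
force: [0.5, 0.7, -4.3]
width: 0.408
p [0.4254 0.0913 0.1803] tool z [ 0.004  0.001 -1.   ] y-angle 6.75
[0.03245589 0.2245857  0.09825709]
```

View pics/side3.png

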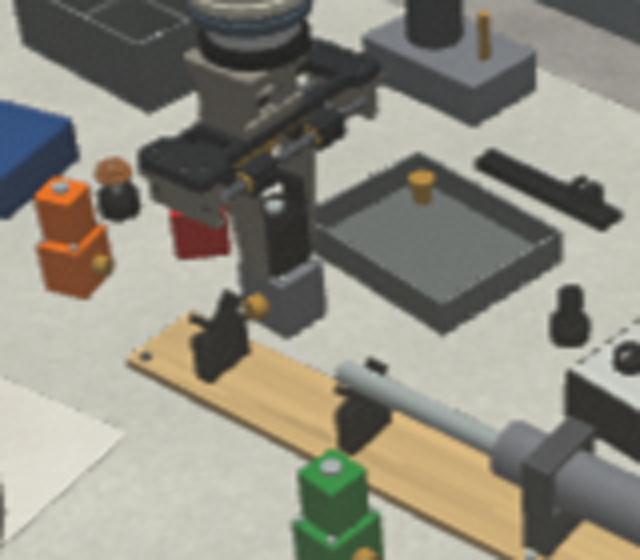

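```bash
python3 -m inch '{"dp":[[0.003,0.015,0],[0.003,0.025,0],[0.004,0.03,0],[0.004,0.03,0],[0.004,0.03,0],[0.004,0.03,0],[0.004,0.03,0],[0.003,0.02,0],[0.0035,0.015,0],[0,0,0.02],[0,0,0.025],[0,0,0.02],[0,0,0],[0,0,0]],"rot":[[0,0,0],[0,0,0],[0,0,0],[0,0,0],[0,0,0],[0,0,0],[0,0,0],[0,0,0],[0,0,0],[0,0,0],[0,0,0],[0,0,0],[0,0,0],[0,0,0]]}'
python3 - <<'E'
from bench import *
from h import *
f=grab_frame("side");b=f["img"][80:220,220:380]
cv2.imwrite("pics/side4.png",cv2.resize(b,None,fx=4,fy=4,interpolation=cv2.INTER_CUBIC))
E
```

```text
clock: 6.08
tcp_pos: [0.6419, 0.1493, 0.1105]
eef_rot: [0.664, 0.748, -0.002, -0.001]
force: [0.1, -0.2, -4.3]
width: 0.406
```

View pics/side4.png

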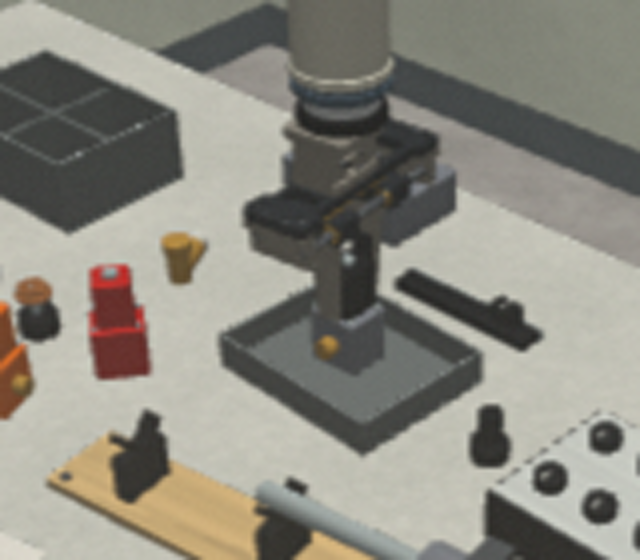

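```bash
python3 -m inch '{"dp":[[0,0,0.01],[0,0,0.01],[0,0,0.006],[0,0,0.002],[0,0,0]],"rot":[[0,0,0],[0,0,0],[0,0,0],[0,0,0],[0,0,0]]}'
python3 -m inch '{"dp":[[0,0,0.002],[0,0,0.001],[0,0,0]],"rot":[[0,0,0],[0,0,0],[0,0,0]]}'
```

```text
clock: 6.55
tcp_pos: [0.6431, 0.1496, 0.0843]
eef_rot: [0.664, 0.748, -0.0, -0.0]
force: [0.3, -0.5, -4.3]
width: 0.407
clock: 6.8
tcp_pos: [0.6437, 0.1497, 0.0822]
eef_rot: [0.664, 0.748, 0.0, 0.0]
force: [0.3, -0.2, -4.6]
width: 0.409
```

```bash
python3 -m inch '{"dp":[[0,0,0.0015],[0,0,0.0015],[0,0,0]],"rot":[[0,0,0],[0,0,0],[0,0,0]]}'
python3 -m inch '{"dp":[[0,0,0.001],[0,0,0]],"rot":[[0,0,0],[0,0,0]]}'
```

```text
clock: 7.05
tcp_pos: [0.6435, 0.1497, 0.0789]
eef_rot: [0.664, 0.748, -0.0, -0.0]
force: [-1.2, -0.4, -4.1]
width: 0.403
clock: 7.22
tcp_pos: [0.6437, 0.1497, 0.0781]
eef_rot: [0.664, 0.748, 0.0, 0.0]
force: [-0.4, -0.0, -3.6]
width: 0.406
```

```bash
python3 -m inch '{"dp":[[0,0,0.001],[0,0,0]],"rot":[[0,0,0],[0,0,0]]}'
python3 -m inch '{"dp":[[0,0,0.001],[0,0,0]],"rot":[[0,0,0],[0,0,0]]}'
```

```text
clock: 7.38
tcp_pos: [0.6438, 0.1497, 0.078]
eef_rot: [0.664, 0.748, 0.0, 0.0]
force: [-3.6, -0.6, 5.0]
width: 0.409
clock: 7.55
tcp_pos: [0.6438, 0.1497, 0.078]
eef_rot: [0.664, 0.748, 0.0, 0.0]
force: [-5.9, -1.4, 13.7]
width: 0.402
```

The force went from -4 N to +14 N at z = 0.078, so the valve is on the tray floor. I'll ease off 1 mm, release, and then go straight up.

```bash
python3 -m inch '{"dp":[[0,0,-0.0015],[0,0,0]],"rot":[[0,0,0],[0,0,0]]}'
python3 -m inch '{"dp":[[0,0,0],[0,0,0],[0,0,0],[0,0,0],[0,0,0],[0,0,0],[0,0,-0.01],[0,0,-0.02],[0,0,-0.03],[0,0,-0.03],[0,0,-0.02],[0,0,0]],"rot":[[0,0,0],[0,0,0],[0,0,0],[0,0,0],[0,0,0],[0,0,0],[0,0,0],[0,0,0],[0,0,0],[0,0,0],[0,0,0],[0,0,0]]}' 1
python3 - <<'E'
from bench import *
from h import *
f=grab_frame("side");b=f["img"][80:280,220:400]
cv2.imwrite("pics/side5.png",cv2.resize(b,None,fx=3,fy=3,interpolation=cv2.INTER_CUBIC))
f=grab_frame("top");cv2.imwrite("pics/top5.png",f["img"])
E
```

```text
clock: 7.72
tcp_pos: [0.6439, 0.1498, 0.078]
eef_rot: [0.664, 0.748, 0.0, 0.0]
force: [0.0, -0.4, -0.8]
width: 0.405
clock: 8.72
tcp_pos: [0.6463, 0.1503, 0.1935]
eef_rot: [0.664, 0.748, 0.003, 0.002]
force: [1.3, 0.2, 0.4]
width: 0.999
```

View pics/side5.png

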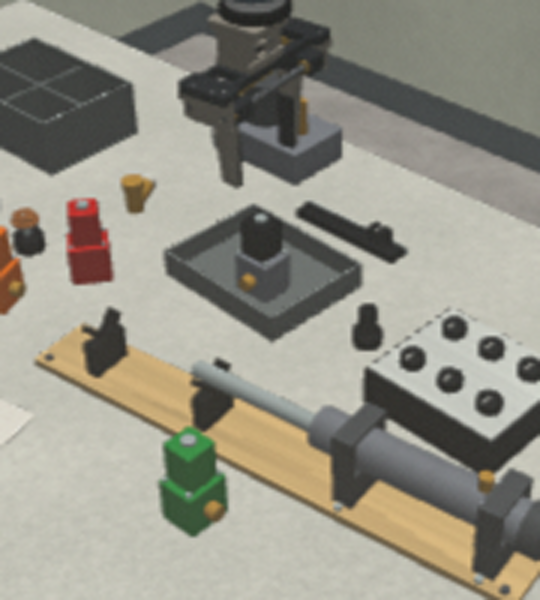

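View pics/top5.png

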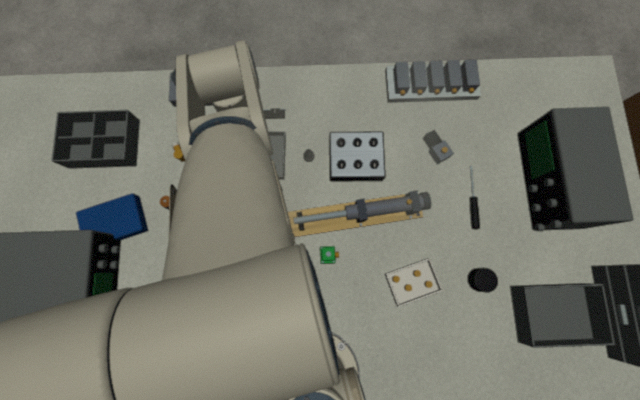

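The grey valve stands upright on the tray floor, at (262,258) in this crop, and the brass fitting behind it hasn't been touched. Next I'll measure the shaft axis and the tip.

Run:
```python
from bench import *
from h import *
f=grab_frame("side");g=grab_frame("top")
t=cv2.imread("pics/top0.png")
# shaft centreline: per column, brightest bluish-grey between rest1 and mouth
hsv=cv2.cvtColor(t,cv2.COLOR_BGR2HSV)
pts=[]
for x in range(305,344):
    col=t[195:228,x].astype(int); m=(col[:,0]>=col[:,2]-2)&(col[:,1]>85)
    ys=np.nonzero(m)[0]+195
    if len(ys): pts.append((x,ys.mean(),len(ys)))
pts=np.array(pts);print(pts[::6])
P=np.array([plane(g,(a,b),.071)[:2] for a,b,_ in pts])
c=np.polyfit(P[:,1],P[:,0],1);print("axis x=",c,"angle",np.degrees(np.arctan(-c[0])), "resid",np.std(P[:,0]-np.polyval(c,P[:,1])))
print("tip top",plane(g,(293.8,220.8),.071),"mouth top",plane(g,(215+650/5,180+168/5),.080))
print("rest1",plane(g,(215+427/5,180+170/5),.076),plane(g,(215+432/5,180+245/5),.076))
print("rest2",plane(g,(215+178/5,180+205/5),.076),plane(g,(215+185/5,180+282/5),.076))
print("tip tri",tri(g,(294.6,220.8),f,(225+308/5,150+268/5)))
s=read_state();r=R.from_quat(s["eef_rot"]);show(s["tcp_pos"],r)
```

```text
[[305.  219.    5. ]
 [311.  218.    5. ]
 [317.  217.    5. ]
 [323.  216.    5. ]
 [329.  215.    5. ]
 [335.  214.    5. ]
 [341.  213.5   4. ]]
axis x= [-0.11902589  0.4403175 ] angle 6.787746836133061 resid 0.0005695577374853681
tip top [0.43424262 0.0448374  0.071     ] mouth top [ 0.44880176 -0.10448686  0.08      ]
rest1 [0.45279653 0.02489432 0.076     ] [0.40898357 0.02319641 0.076     ]
rest2 [0.43736945 0.16992067 0.076     ] [0.39262833 0.16585431 0.076     ]
tip tri (array([0.43656825, 0.04147195, 0.0660788 ]), np.float64(0.004310671576601662))
p [0.6429 0.1495 0.1867] tool z [-0.001 -0.    -1.   ] y-angle 6.75
```

```bash
python3 -m inch '{"dp":[[-0.01,-0.01,0],[-0.02,-0.022,0],[-0.022,-0.024,0],[-0.024,-0.024,0],[-0.024,-0.024,0],[-0.024,-0.024,0],[-0.024,-0.024,0],[-0.022,-0.024,0],[-0.02,-0.022,0],[-0.014,-0.016,0.02],[-0.006,-0.006,0.03],[0,0,0.02],[0,0,0],[0,0,0]],"rot":[[0,0,0],[0,0,0],[0,0,0],[0,0,0],[0,0,0],[0,0,0],[0,0,0],[0,0,0],[0,0,0],[0,0,0],[0,0,0],[0,0,0],[0,0,0],[0,0,0]]}' 1
python3 - <<'E'
from bench import *
from h import *
s=read_state();show(s["tcp_pos"],R.from_quat(s["eef_rot"]))
f=grab_frame("side");b=f["img"][130:290,240:420];print(proj(f,s["tcp_pos"])-[240,130])
cv2.imwrite("pics/side6.png",cv2.resize(b,None,fx=4,fy=3.6,interpolation=cv2.INTER_CUBIC))
f=grab_frame("top");cv2.imwrite("pics/top6.png",cv2.resize(f["img"][120:280,215:435],None,fx=3.6,fy=3.6))
E
```

```text
clock: 10.08
tcp_pos: [0.4485, -0.0845, 0.1164]
eef_rot: [0.664, 0.747, -0.001, -0.002]
force: [-0.2, -0.8, -0.4]
width: 0.996
p [ 0.4485 -0.0845  0.1164] tool z [-0.004  0.001 -1.   ] y-angle 6.73
[78.52517021 77.4617508 ]
```

View pics/side6.png

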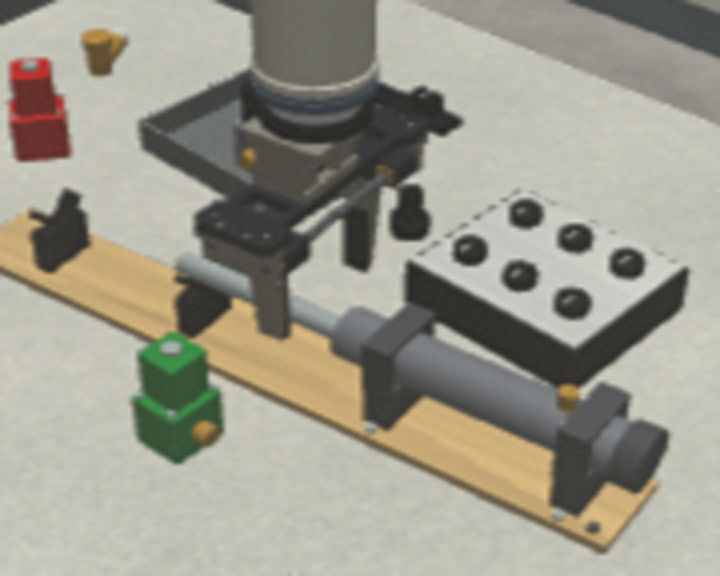

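View pics/top6.png

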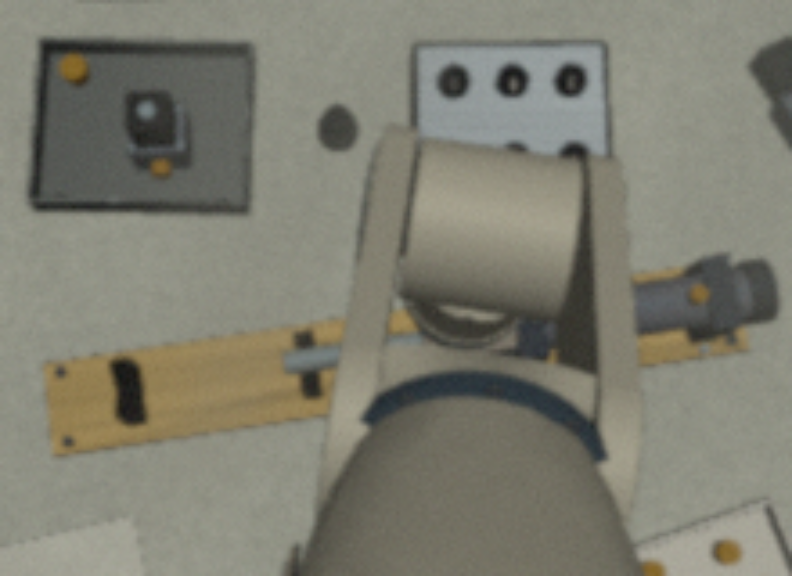

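```bash
python3 -m inch '{"dp":[[0,0,0.015],[0,0,0.015],[0,0,0.01],[0,0,0.0055],[0,0,0],[0,0,0]],"rot":[[0,0,0],[0,0,0],[0,0,0],[0,0,0],[0,0,0],[0,0,0]]}' -0.3 10
python3 -m inch '{"dp":[[0,0,0],[0,0,0],[0,0,0],[0,0,0],[0,0,0],[0,0,0],[0,0,0],[0,0,0]],"rot":[[0,0,0],[0,0,0],[0,0,0],[0,0,0],[0,0,0],[0,0,0],[0,0,0],[0,0,0]]}' -1 10
```

```text
clock: 10.68
tcp_pos: [0.4502, -0.0846, 0.0724]
eef_rot: [0.664, 0.748, 0.0, 0.0]
force: [1.1, -0.5, 0.5]
width: 0.584
clock: 11.35
tcp_pos: [0.4514, -0.0848, 0.0727]
eef_rot: [0.664, 0.748, 0.001, 0.001]
force: [4.2, 1.5, 3.1]
width: 0.212
```

```bash
python3 -m inch '{"dp":[[0,0.0015,0],[0,0,0],[0,0,0]],"rot":[[0,0,0],[0,0,0],[0,0,0]]}' -1 20
```

```text
clock: 11.6
tcp_pos: [0.4516, -0.0847, 0.0725]
eef_rot: [0.664, 0.748, -0.0, 0.0]
force: [1.2, 0.6, 6.5]
width: 0.212
```

```bash
python3 -m inch '{"dp":[[0,0,-0.001],[0.003,0,0],[0.006,0,0],[0.006,0,0]],"rot":[[0,0,0],[0,0,0],[0,0,0],[0,0,0]]}'
```

```text
clock: 11.93
tcp_pos: [0.4493, -0.0693, 0.0729]
eef_rot: [0.664, 0.747, -0.0, -0.0]
force: [0.9, -1.5, 0.4]
width: 0.207
```

Drag is low, about 1.5 N. I'll carry on with the first stroke.

```bash
python3 -m inch '{"dp":[[0.008,0,0],[0.008,0,0],[0.008,0,0],[0.008,0,0],[0.008,0,0],[0.008,0,0],[0.005,0,0],[0,0,0],[0,0,0]],"rot":[[0,0,0],[0,0,0],[0,0,0],[0,0,0],[0,0,0],[0,0,0],[0,0,0],[0,0,0],[0,0,0]]}'
python3 - <<'E'
from bench import *
from h import *
s=read_state();show(s["tcp_pos"],R.from_quat(s["eef_rot"]))
f=grab_frame("side");b=f["img"][130:290,220:400]
cv2.imwrite("pics/side7.png",cv2.resize(b,None,fx=4,fy=3.6,interpolation=cv2.INTER_CUBIC))
E
```

```text
clock: 12.68
tcp_pos: [0.443, -0.0166, 0.073]
eef_rot: [0.664, 0.748, -0.0, -0.0]
force: [0.5, 0.6, -1.2]
width: 0.208
p [ 0.443  -0.0166  0.073 ] tool z [-0.001  0.    -1.   ] y-angle 6.8
```

View pics/side7.png

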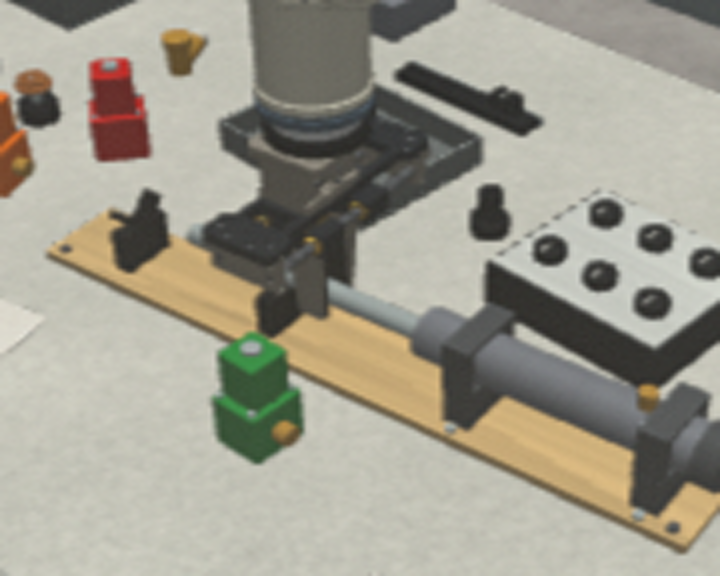

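```bash
python3 -m inch '{"dp":[[0.005,0,0],[0.003,0,0],[0,0,0.001],[0,0,0]],"rot":[[0,0,0],[0,0,0],[0,0,0],[0,0,0]]}'
python3 -m inch '{"dp":[[0,0,0],[0,0,0],[0,0,0],[0,0,0],[0,0,0]],"rot":[[0,0,0],[0,0,0],[0,0,0],[0,0,0],[0,0,0]]}' 0
python3 -m inch '{"dp":[[-0.01,0,0],[-0.015,0,0],[-0.015,0,0],[-0.015,0,0],[-0.015,0,0],[-0.008,0,0],[0,0,0]],"rot":[[0,0,0],[0,0,0],[0,0,0],[0,0,0],[0,0,0],[0,0,0],[0,0,0]]}'
python3 -m inch '{"dp":[[0,0,0],[0,0,0],[0,0,0],[0,0,0],[0,0,0],[0,0,0]],"rot":[[0,0,0],[0,0,0],[0,0,0],[0,0,0],[0,0,0],[0,0,0]]}' -1 20
```

```text
clock: 13.07
tcp_pos: [0.4427, -0.0087, 0.0723]
eef_rot: [0.664, 0.747, 0.0, 0.0]
force: [1.6, 3.3, 3.0]
width: 0.21
clock: 13.48
tcp_pos: [0.4423, -0.0092, 0.072]
eef_rot: [0.664, 0.748, -0.0, -0.0]
force: [0.6, -0.7, 0.1]
width: 0.5
clock: 14.07
tcp_pos: [0.4519, -0.0881, 0.0721]
eef_rot: [0.665, 0.747, 0.0, 0.0]
force: [-0.3, -0.1, -0.0]
width: 0.501
clock: 14.57
tcp_pos: [0.4515, -0.0861, 0.0721]
eef_rot: [0.664, 0.748, 0.0, -0.0]
force: [0.3, 1.9, -0.3]
width: 0.214
```

```bash
python3 -m inch '{"dp":[[0,0,-0.001],[0.004,0,0],[0.007,0,0],[0.007,0,0],[0.007,0,0],[0.005,0,0],[0.003,0,0],[0,0,0]],"rot":[[0,0,0],[0,0,0],[0,0,0],[0,0,0],[0,0,0],[0,0,0],[0,0,0],[0,0,0]]}'
python3 - <<'E'
from bench import *
from h import *
f=grab_frame("side");b=f["img"][160:240,225:325]
cv2.imwrite("pics/side8.png",cv2.resize(b,None,fx=7,fy=7,interpolation=cv2.INTER_CUBIC))
f=grab_frame("top");b=f["img"][190:260,215:315]
cv2.imwrite("pics/top8.png",cv2.resize(b,None,fx=7,fy=7,interpolation=cv2.INTER_CUBIC))
E
```

```text
clock: 15.23
tcp_pos: [0.4475, -0.053, 0.0731]
eef_rot: [0.664, 0.748, -0.0, -0.0]
force: [0.0, 0.1, -2.6]
width: 0.208
```

View pics/side8.png

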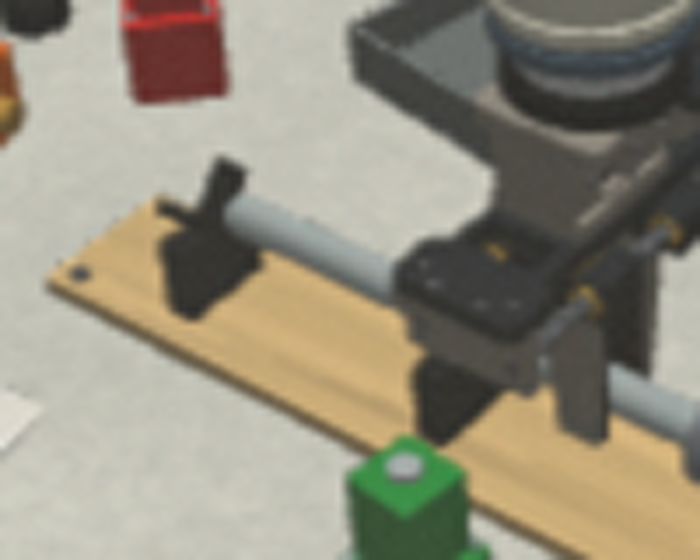

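View pics/top8.png

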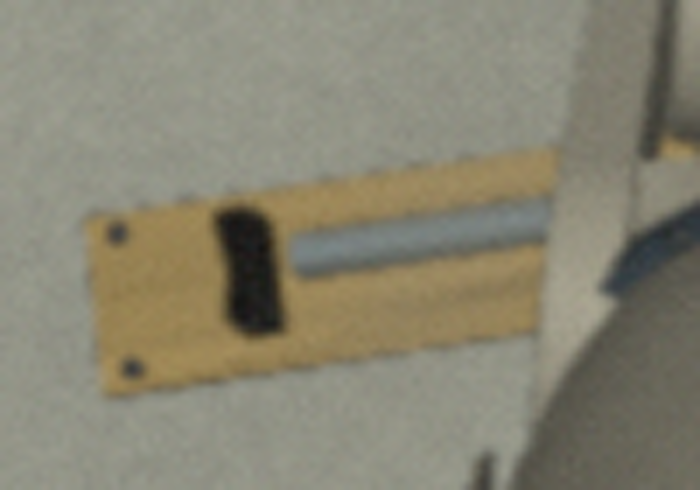

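The tip at top crop (292,255) is about 6 mm short of rest 2 and lined up with its groove. I'll go in slowly and watch the force.

```bash
python3 -m inch '{"dp":[[0.003,0,0],[0.003,0,0],[0.003,0,0],[0.003,0,0]],"rot":[[0,0,0],[0,0,0],[0,0,0],[0,0,0]]}'
python3 -m inch '{"dp":[[0.003,0,0],[0.003,0,0],[0.003,0,0],[0.003,0,0]],"rot":[[0,0,0],[0,0,0],[0,0,0],[0,0,0]]}'
```

```text
clock: 15.67
tcp_pos: [0.4462, -0.0417, 0.0731]
eef_rot: [0.664, 0.747, -0.0, -0.0]
force: [1.1, -0.3, -3.5]
width: 0.212
clock: 16.0
tcp_pos: [0.4448, -0.0296, 0.0731]
eef_rot: [0.664, 0.747, 0.0, -0.0]
force: [0.2, -0.4, -2.2]
width: 0.21
```

```bash
python3 -m inch '{"dp":[[0.005,0,0],[0.006,0,0],[0.006,0,0],[0.004,0,0],[0,0,0.001],[0,0,0]],"rot":[[0,0,0],[0,0,0],[0,0,0],[0,0,0],[0,0,0],[0,0,0]]}'
python3 -m inch '{"dp":[[0,0,0],[0,0,0],[0,0,0],[0,0,0],[0,0,0]],"rot":[[0,0,0],[0,0,0],[0,0,0],[0,0,0],[0,0,0]]}' 0
python3 - <<'E'
from bench import *
from h import *
f=grab_frame("side");b=f["img"][150:290,220:400]
cv2.imwrite("pics/side9.png",cv2.resize(b,None,fx=4,fy=4,interpolation=cv2.INTER_CUBIC))
E
```

```text
clock: 16.5
tcp_pos: [0.4424, -0.0086, 0.072]
eef_rot: [0.664, 0.748, 0.0, -0.0]
force: [0.4, 1.1, -1.3]
width: 0.212
clock: 16.92
tcp_pos: [0.4425, -0.0092, 0.0721]
eef_rot: [0.664, 0.747, 0.0, 0.0]
force: [-0.1, -0.7, -0.3]
width: 0.498
```

View pics/side9.png

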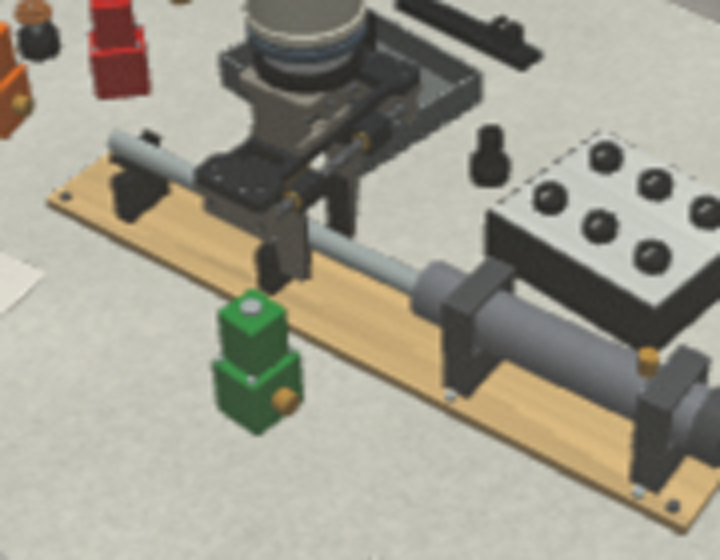

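```bash
python3 -m inch '{"dp":[[-0.01,0,0],[-0.015,0,0],[-0.015,0,0],[-0.01,0,0],[-0.005,0,0],[0,0,0]],"rot":[[0,0,0],[0,0,0],[0,0,0],[0,0,0],[0,0,0],[0,0,0]]}'
python3 -m inch '{"dp":[[0,0,0],[0,0,0],[0,0,0],[0,0,0],[0,0,0],[0,0,0]],"rot":[[0,0,0],[0,0,0],[0,0,0],[0,0,0],[0,0,0],[0,0,0]]}' -1 20
python3 -m inch '{"dp":[[0.002,0,-0.0005],[0.005,0,0],[0.007,0,0],[0.007,0,0],[0.007,0,0],[0.007,0,0],[0.006,0,0],[0.004,0,0],[0.003,0,0],[0,0,0.0005],[0,0,0]],"rot":[[0,0,0],[0,0,0],[0,0,0],[0,0,0],[0,0,0],[0,0,0],[0,0,0],[0,0,0],[0,0,0],[0,0,0],[0,0,0]]}'
python3 - <<'E'
from bench import *
from h import *
f=grab_frame("side");b=f["img"][150:290,220:400]
cv2.imwrite("pics/side10.png",cv2.resize(b,None,fx=4,fy=4,interpolation=cv2.INTER_CUBIC))
E
```

```text
clock: 17.47
tcp_pos: [0.449, -0.0648, 0.0721]
eef_rot: [0.665, 0.747, 0.0, 0.0]
force: [0.6, 0.5, 0.4]
width: 0.497
clock: 17.97
tcp_pos: [0.4488, -0.0633, 0.0721]
eef_rot: [0.664, 0.748, 0.0, -0.0]
force: [0.7, 0.9, -1.1]
width: 0.215
clock: 18.88
tcp_pos: [0.4432, -0.0157, 0.072]
eef_rot: [0.664, 0.748, 0.0, -0.0]
force: [0.2, 1.0, -1.3]
width: 0.208
```

View pics/side10.png

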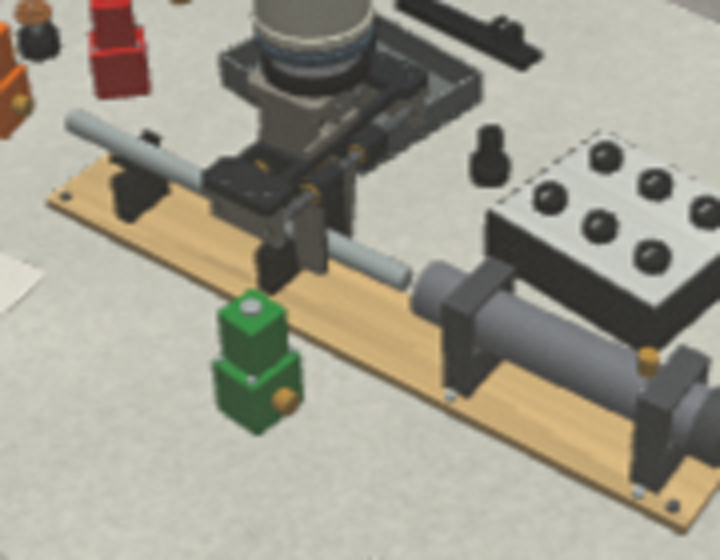

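The tail at crop (405,278) is out of the tube, with a small gap showing. I'll measure it.

Run:
```python
from bench import *
from h import *
f=grab_frame("side")
o=np.array([.4493,-.1099]);d=np.array([-.1177,.993])
for n,u,z in [("tail",(408,274),.071),("tail_top",(404,264),.080),("tip",(72,122),.071),("mouth toprim?",(430,263),.094)]:
    p=plane(f,(220+u[0]/4,150+u[1]/4),z);print(n,p,"rig y",d@(p[:2]-o))
# mouth predicted silhouette
ex=np.array([.993,.1177])
for a in np.arange(0,360,30):
    c,s_=np.cos(np.radians(a))*.022,np.sin(np.radians(a))*.022
    u=proj(f,[*(o+ex*c),.072+s_]);print(a,np.round((u-[220,150])*4),end=" ")
b=f["img"][205:240,305:345]
cv2.imwrite("pics/side11.png",cv2.resize(b,None,fx=18,fy=16,interpolation=cv2.INTER_CUBIC))
```

```text
tail [ 0.45694152 -0.08989521  0.071     ] rig y 0.018965346436536367
tail_top [ 0.45578832 -0.08707976  0.08      ] rig y 0.021896820052946697
tip [0.4095948  0.23909121 0.071     ] rig y 0.351221573630641
mouth toprim? [ 0.45771353 -0.11065974  0.094     ] rig y -0.0017446964997375114
0 [439. 274.] 30 [436. 265.] 60 [430. 263.] 90 [421. 268.] 120 [413. 280.] 150 [406. 295.] 180 [404. 308.] 210 [406. 317.] 240 [413. 318.] 270 [421. 313.] 300 [430. 301.] 330 [436. 287.]
```

View pics/side11.png

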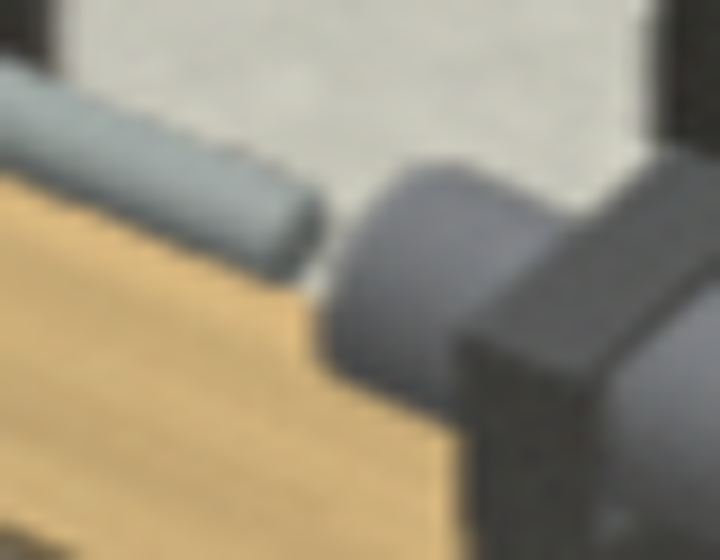

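```bash
python3 -m inch '{"dp":[[0.002,0,0],[0.0025,0,0],[0,0,0.0005],[0,0,0],[0,0,0]],"rot":[[0,0,0],[0,0,0],[0,0,0],[0,0,0],[0,0,0]]}'
python3 -m inch '{"dp":[[0,0,0],[0,0,0],[0,0,0],[0,0,0],[0,0,0],[0,0,0]],"rot":[[0,0,0],[0,0,0],[0,0,0],[0,0,0],[0,0,0],[0,0,0]]}' 0.3
python3 -m inch '{"dp":[[0,0,-0.01],[0,0,-0.02],[0,0,-0.03],[0,0,-0.04],[0,0,-0.04],[0,0,-0.04],[0,-0.02,-0.02],[0,-0.03,0],[0,-0.03,0],[0,-0.03,0],[0,-0.02,0],[0,0,0]],"rot":[[0,0,0],[0,0,0],[0,0,0],[0,0,0],[0,0,0],[0,0,0],[0,0,0],[0,0,0],[0,0,0],[0,0,0],[0,0,0],[0,0,0]]}' 1
python3 - <<'E'
from bench import *
from h import *
f=grab_frame("side");cv2.imwrite("pics/side12.png",cv2.resize(f["img"][100:290,220:400],None,fx=4,fy=3.1,interpolation=cv2.INTER_CUBIC))
f=grab_frame("top");cv2.imwrite("pics/top12.png",cv2.resize(f["img"][100:270,210:440],None,fx=3.4,fy=3.4,interpolation=cv2.INTER_CUBIC))
E
```

```text
clock: 19.4
tcp_pos: [0.443, -0.0115, 0.0717]
eef_rot: [0.664, 0.748, 0.0, 0.0]
force: [0.2, 1.2, 1.1]
width: 0.213
clock: 19.9
tcp_pos: [0.4427, -0.0116, 0.0716]
eef_rot: [0.664, 0.748, -0.0, -0.0]
force: [-0.2, 0.4, -0.4]
width: 0.627
clock: 20.9
tcp_pos: [0.3099, -0.0269, 0.2718]
eef_rot: [0.664, 0.747, -0.0, -0.0]
force: [0.8, 0.2, 0.1]
width: 1.001
```

View pics/side12.png

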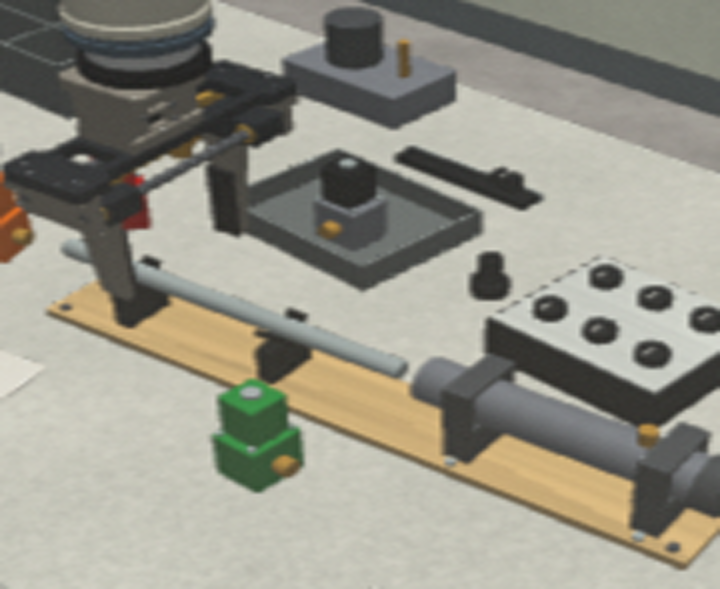

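View pics/top12.png

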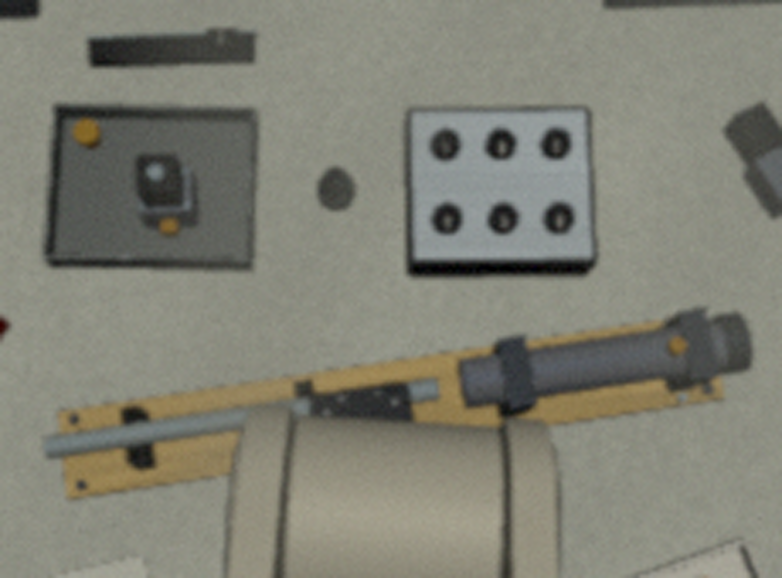

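Run:
```python
from bench import *
from h import *
g=grab_frame("top");f=grab_frame("side")
o=np.array([.4493,-.1099]);d=np.array([-.1177,.993]);ex=np.array([.993,.1177])
for n,u in [("tip",(47,447)),("tail",(437,390))]:
    p=plane(g,(210+u[0]/3.4,100+u[1]/3.4),.070);print(n,p[:2],"rig x,y",ex@(p[:2]-o),d@(p[:2]-o))
p=plane(g,(210+462/3.4,100+382/3.4),.08);print("mouth rig",ex@(p[:2]-o),d@(p[:2]-o))
print("tip",tri(g,(210+47/3.4,100+447/3.4),f,(220+68/4,100+248/3.1)),"tail",tri(g,(210+437/3.4,100+390/3.4),f,(220+406/4,100+370/3.1)))
```

```text
tip [0.410342   0.24869117] rig x,y 0.003520885335770978 0.3606663881361034
tail [ 0.44771923 -0.08627979] rig x,y 0.0012103919619899086 0.023640929319445454
mouth rig 0.003353411633964598 0.002287874535014293
tip (array([0.41142817, 0.24892199, 0.06691803]), np.float64(0.0017966298438918584)) tail (array([ 0.45068335, -0.0886473 ,  0.07000664]), np.float64(0.0074951940174338115))
```

The tip and tail are in line with the tube to about 2 mm over 337 mm, both near 70 mm high, with a gap of about 20 mm. The gripper is clear, so I'm handing in.

```bash
python3 -c "
from bench import *
print(read_state()['force']);print(finish_job())"
```

```text
[-0.0048706  -0.08098026  0.33179428]
the job is handed in; nothing more can be done
None
```

The job is done and handed in at about 21 s of the 64 s allowed. I lifted the grey valve by its coil and stood it on the tray floor. Then I drew the shaft out in three strokes with two regrasps, released it and raised the arm clear.

- **Valve:** in the last pictures it stands upright near the tray's centre, with the brass fitting still in its corner.
- **Shaft:** it lies in both V rests, with its tail about 20 mm clear of the tube mouth. It is in line with the tube to about 2 mm over its length.
- **Forces:** the highest contact force I read was about 18 N, when the valve touched down. Wrist force was near zero at hand-in.
- **Disagreements:** before a final 4 mm pull, three estimates of the tail's clearance ranged from 11 to 19 mm, which is why I added it. At the end, the tail's two camera rays missed each other by 7.5 mm, and the tip's measured height came out at 67 mm against 70 mm expected. I put both down to rough pixel picks on blurred edges.
- **Rest of the bench:** I saw nothing else moved, but I checked that only by eye, and the last views did not cover all of it.

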